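Feed a keepsake box down the engraver's infeed lane

TASK

Push the wooden keepsake box off the apron and down the lane between the two aluminium rails until it lies wholly on the green pad, square with the lane, and leave it there. Push it gently with the fingers, sliding it flat on the board: do not pinch, lift or tip it, let neither the box nor the robot touch either rail, and leave the glue bottle, jar and screwdriver where they are.

Things in the scene. Friction and masses are not known exactly. Their poses are not given: they have to be found in the camera images.
- jig: Fixed grey board, 12 mm thick; origin at its underside, on the lane's centre line. The lane runs along its y; the box travels towards -y. Bare apron 270 mm wide from y = +40 to +260 mm; then 160 mm wide to y = -240 with two rails along y from +40 to -230, the lane between them 104 mm wide, centred on x = 0, open at both ends and above. Place and yaw vary.
- rail_near: Aluminium rail on the robot's side of the lane, 16 mm wide, 270 mm long along jig y, 20 mm high, top 32 mm above the table; origin at the centre of its underside, at jig x = -60, y = -95 mm; inner face 52 mm from the centre line. Fixed to the board. Must not be touched.
- rail_far: The same rail on the other side, 60 mm to the +x side of the lane's centre line. Must not be touched.
- lane_mouth (a point): Point on the board's top face at the middle of the lane's entrance, between the rails' ends (jig x = 0, y = +40 mm).
- pad (a point): Centre of the green pad painted flat on the board between the rails, on the board's top face (jig x = 0, y = -140 mm). The pad is 100 mm across the lane and 144 mm along it, so the box has 12 mm to spare at each end.
- box: Dark wooden box, pale inlay on top, 76 mm wide (its x), 120 mm long (its y), 60 mm high, 0.27 to 0.53 kg, loose; origin at centre of underside, z up. Starts on the apron before the rails, its y within 17 degrees of the jig's y, up to 30 mm off the centre line. Slides with dry friction, stops when no longer pushed. Square and centred it has 14 mm to each rail.
- glue: Upright white glue bottle with an orange cap, 44 mm across, 110 mm high, loose on the table beyond the far rail; origin at the centre of its underside. Leave alone.
- jar: Squat clear jar with a steel cap, 56 mm across, 65 mm high, loose on the table beyond the far rail; origin at the centre of its underside. Leave alone.
- screwdriver: Red-handled screwdriver, 170 mm long, lying loose on the table on the robot's side of the board, roughly along the lane; origin under its middle, its x axis runs from handle to tip. Leave alone.
Things that resemble listed ones, but are neither listed nor needed, are in the scene too. Of the things shaped like the box, the wooden one is meant.

How it is judged:
By the outcome, as a careful person would: the job done as asked, in the order asked, and still so for the second after the job is handed in, with the robot touching nothing.
It also fails if it takes over 64 s, if anything falls off the work surface, if the arm or the gripper's body presses on something with over 40 N, if the wrist force passes 120 N, or if a joint passes its speed limit or range.

ROBOT

A 6-joint arm with a two-finger parallel gripper is mounted at the origin on the work surface. World frame = base frame: x ahead of the robot, y to its left, z up, the work surface at z = 0. Lengths are in m, angles in rad, forces in N, time in s.
With the tool pointing down it reaches from about 0.3 to 0.775 m from the base axis. Payload 14.6 kg.
Tool frame: the origin (TCP) lies at the very end of the fingers, on their centre line; the grasp point (between the pads) lies 19 mm behind it; z points along the fingers, y is the line along which they close (so a half turn about z gives the same grasp; the last joint's range is limited). The gripper opens to 94 mm and grips with 3 to 60 N. Pads are 16 mm wide; open, the fingers measure 119 mm over their backs; the gripper's body (75 mm by 177 mm) begins 78 mm behind the grasp point.
Start: joints at [-0.067, 0.3, 1.521, -0, 1.321, -0.067], TCP at [0.55, -0, 0.205] pointing down, gripper open.
Joint ranges: [-3.03, 3.03], [-0.79, 2.21], [0.23, 2.52], [-1.04, 4.18], [0, 3.07], [-2.55, 2.55]. Speed limits (rad/s): [2.22, 2.22, 2.57, 3.14, 3.14, 3.14].

INTERFACE

Orientations are given as [roll, pitch, yaw] about the fixed x, y, z axes, in that order (R = Rz(yaw) Ry(pitch) Rx(roll)).
In Python, from station import ctrl gives the robot as it stands.
- The arm moves only by the shell command python3 -m pendant 'ROWS' [OPENING] [FORCE]. ROWS is JSON, a list of rows, each a list of 2 entries, a list of its own where there are three numbers: the shift along the world's x, y, z in cm, then the turn about the world's z in rad. A call has 1 to 20 rows; each row shifts and turns the commanded pose from where the row before left it; what a row does not reach is not made up. A row lasts 1/12 s, in which the tool goes at most 41.7 mm and 7.16 degrees, less where a joint would pass 70% of its speed; a pose out of reach is approached as far as the arm can. A call is refused whole if a number of a shift passes 4.17 or a number of a turn 0.125, either way. A call with a gripper value outside its range is refused whole. OPENING is the opening, from 0 (shut) to 1 (fully open), set as the call begins (- or left out, the last holds). The fingers move at their own pace and stop on an object; FORCE is the grip in N (left out, the last holds). Time passes only in rows, so rows that do not move let the fingers close. It gives the time, the measured TCP pose, the force, the opening and the grip force at its end, in the units of the state.
- ctrl.get_obs(): the state, without advancing time (a new reading comes with each control period).
- ctrl.camera(name): name is "scene" or "side" or "wrist"; returns a dict with "color" (420x560x3 uint8, red, green, blue), "intrinsics" (3x3 intrinsics, pixels), "camera_from_world" (4x4, takes a point from world to camera coordinates). Camera axes: x right, y down, z forward; pixel columns grow to the right and rows downward; lengths in m; the calibration is good to about 2 mm. A picture is of the moment at which its call begins. There is no depth.
- ctrl.hand_in(): hands the job in; it is judged then, once.
The state is a dict: "time_s": time; "qpos": joint angles; "joint_vel": joint speeds; "tau": joint torques, N m; "ee_pos": TCP position; "eef_rot": TCP orientation; "force": force on the tool from outside, world axes, zero at the start; "moment": the same for the moment, N m; "grip_width": finger opening in m; "grip_force": force on a finger pad.
Only numpy, scipy, OpenCV 4.12 (cv2) and the standard library are available. Lean on these libraries where they do the work, as an engineer would, in place of code of your own. Each camera call takes 0.05 s, during which the arm holds its last target. There are 200 camera calls.

## Working session

There is one attempt and no reset: what is moved stays moved. The work goes in short steps, Python scripts to look and compute and a shell command to move; the robot and the scene stay as the last step left them, time stands still between calls to the robot, and variables do not carry over. Pictures are saved under pics/ and viewed, at most 10 in all, crops included, and the job is handed in when it is done.

```bash
mkdir -p pics
python3 - <<'E'
from station import ctrl
import cv2,numpy as np
for n in ["scene","side"]:
    c=ctrl.camera(n); cv2.imwrite(f"pics/{n}0.png",c["color"][:,:,::-1]); print(n,c["intrinsics"].tolist(),np.round(c["camera_from_world"],3).tolist())
print(ctrl.get_obs())
E
```

```text
scene [[514.2583638032712, 0.0, 277.03782691665464], [0.0, 514.2583638032712, 208.59097047111183], [0.0, 0.0, 1.0]] [[0.534, 0.845, 0.013, -0.384], [0.588, -0.36, -0.724, -0.266], [-0.607, 0.394, -0.69, 1.594], [0.0, 0.0, 0.0, 1.0]]
side [[405.6096561789897, 0.0, 279.53904854189926], [0.0, 405.6096561789897, 205.61116458234213], [0.0, 0.0, 1.0]] [[0.948, -0.319, -0.006, -0.501], [-0.169, -0.487, -0.857, 0.172], [0.271, 0.813, -0.516, 0.566], [0.0, 0.0, 0.0, 1.0]]
{'time_s': 0.1, 'qpos': array([-6.66023659e-02,  3.00414949e-01,  1.52150887e+00, -2.35143860e-06,
        1.32067988e+00, -6.65755122e-02]), 'joint_vel': array([ 9.44189970e-04, -2.04364024e-03, -1.39928378e-03, -3.23479695e-04,
       -8.14224621e-05, -1.38016487e-03]), 'tau': array([ 1.84928511e-03, -5.32644153e+01, -3.53284299e+01,  7.10431044e-02,
        2.34944851e-02, -7.30603051e-05]), 'ee_pos': array([5.49773500e-01, 1.02551893e-05, 2.04947672e-01]), 'eef_rot': array([-3.14058370e+00, -6.49885668e-05,  1.57077002e+00]), 'force': array([ 0.10808329,  0.12637971, -1.08905406]), 'moment': array([-0.04569119, -0.02990215,  0.05602825]), 'grip_force': 0.0, 'grip_width': 0.0939399309675471}
```

View pics/scene0.png

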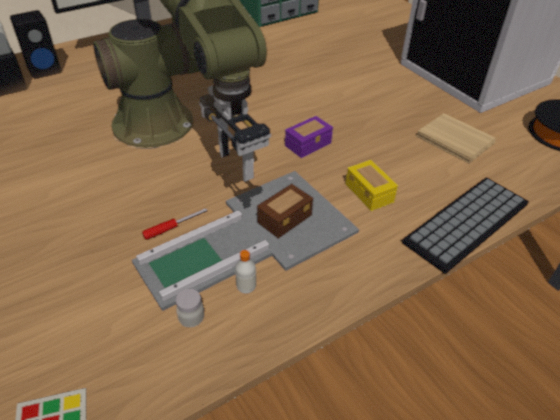

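View pics/side0.png

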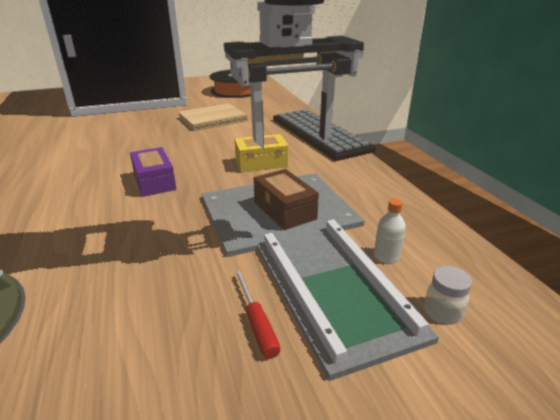

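The scene view shows three box-shaped things: dark brown at (285,210) on the apron, purple at (309,136) and yellow at (372,184). Brown is the wooden one. The green pad is at about (187,262), and the glue, jar and screwdriver all lie off the lane.

```bash
cat > h.py <<'E'
import cv2,numpy as np
from station import ctrl
def ray(c,uv,z):
    M=c["camera_from_world"];R,t=M[:3,:3],M[:3,3]
    d=np.c_[np.atleast_2d(uv),np.ones(len(np.atleast_2d(uv)))]@np.linalg.inv(c["intrinsics"]).T@R
    o=-R.T@t
    return (o+d*((z-o[2])/d[:,2])[:,None])[:,:2]
def big(m):
    cs,_=cv2.findContours(m.astype(np.uint8),cv2.RETR_EXTERNAL,cv2.CHAIN_APPROX_NONE)
    return max(cs,key=cv2.contourArea)[:,0].astype(float)
def pad(c):
    h=cv2.cvtColor(c["color"],cv2.COLOR_RGB2HSV); m=(h[...,0]>60)&(h[...,0]<90)&(h[...,1]>100)&(h[...,2]>40)
    m[:190]=0
    if c.get("x0"): m[:,:c["x0"]]=0
    m[330:]=m[330:]&(np.arange(560)>150)
    return m
def rect(p):
    r=cv2.minAreaRect((p*1000).astype(np.float32)); return r
E
python3 - <<'E'
from h import *
out=[]
for n,(x,y,w,h) in {"scene":(245,175,80,70),"side":(240,160,90,80)}.items():
    c=ctrl.camera(n)
    print(n,"pad",rect(ray(c,big(pad(c)),0.012)), cv2.boundingRect(big(pad(c)).astype(np.int32)))
    out.append(cv2.resize(c["color"][y:y+70,x:x+80,::-1],(400*1,350),interpolation=cv2.INTER_CUBIC))
cv2.imwrite("pics/crop.png",np.hstack(out))
E
```

```text
scene pad ((574.6058349609375, -158.24945068359375), (80.07427978515625, 138.1412811279297), 2.2673847675323486) (150, 239, 70, 48)
side pad ((1150.2420654296875, -8.949427604675293), (27.252662658691406, 5.502685546875), 40.87360382080078) (556, 190, 4, 6)
```

View pics/crop.png

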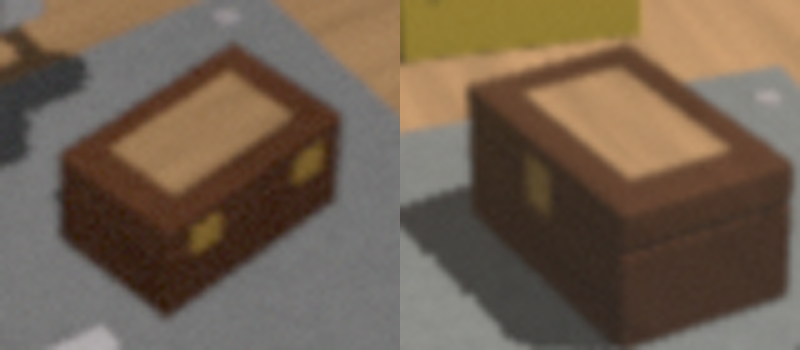

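The crop confirms the dark wooden box with a pale inlay (top corners visible in both views). Now an enlarged look at the lane for its exact line.

Run:
```python
from h import *
c=ctrl.camera("side")
cv2.imwrite("pics/rails.png",cv2.resize(c["color"][215:365,250:440,::-1],(760,600),interpolation=cv2.INTER_CUBIC))
P=np.array([(70,88),(230,43),(392,168),(222,215)])/5.+[240,160]-.4
S=np.array([(62,155),(235,45),(340,120),(168,230)])/5.+[245,175]-.4
for cc,p in((c,P),(ctrl.camera("scene"),S)):
    q=ray(cc,p,.072); e=np.roll(q,-1,0)-q
    print(q.round(4).tolist(),q.mean(0),np.hypot(*e.T),np.degrees(np.arctan2(e[:,1],e[:,0])))
```

```text
[[0.5284, 0.159], [0.6016, 0.1765], [0.6228, 0.0577], [0.5528, 0.0462]] [0.5764087  0.10987763] [0.07520653 0.12070982 0.07098254 0.11540024] [  13.47109765  -79.84808703 -170.67813633  102.1905973 ]
[[0.5562, 0.045], [0.5324, 0.1594], [0.6052, 0.1722], [0.6253, 0.0609]] [0.57980941 0.10939406] [0.11690339 0.07392417 0.11309469 0.07089052] [ 101.75285566    9.96345094  -79.77444422 -167.0019454 ]
```

View pics/rails.png

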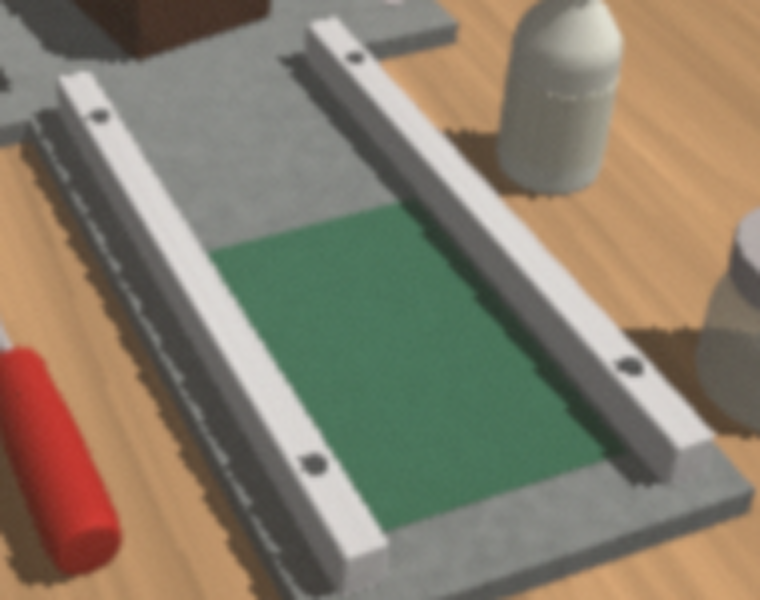

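The picture shows both rails; screws at crop (100,116),(314,464) and (354,57),(630,366), rail end corners and pad edges clear. I'll project these.

Run:
```python
from h import *
c=ctrl.camera("side")
f=lambda L:np.array(L)/4.+[250,215]-.375
sc=ray(c,f([(100,116),(314,464),(354,57),(630,366)]),.032)
en=ray(c,f([(58,82),(92,73),(350,558),(386,545),(306,27),(338,17),(677,447),(714,435)]),.032)
pd=ray(c,f([(211,249),(388,530),(402,202),(622,455)]),.012)
print(sc.round(4).tolist());print(en.round(4).tolist());print(pd.round(4).tolist())
n0,n1,f0,f1=[en[i:i+2].mean(0) for i in(0,2,4,6)]
for a,b in((n0,n1),(f0,f1),(sc[0],sc[1]),(sc[2],sc[3])):
    d=a-b;print(np.hypot(*d),np.degrees(np.arctan2(*d[::-1])))
m0=(n0+f0)/2;m1=(n1+f1)/2;d=m0-m1;th=np.arctan2(d[1],d[0]);u=d/np.hypot(*d)
print("mouth",m0,"end",m1,np.degrees(th),np.hypot(*(n0-f0)),"pad",m1+u*.09,"or",m0-u*.18, 'screwmid',(sc[0]+sc[2])/2,(sc[1]+sc[3])/2)
s=ctrl.camera("scene");print(ray(s,[(145,257),(240,215),(163,292),(268,247)],.032).round(4).tolist())
```

```text
[[0.5159, -0.0122], [0.5228, -0.2121], [0.6353, -0.0073], [0.6427, -0.2078]]
[[0.5064, 0.0172], [0.5223, 0.0188], [0.5179, -0.2487], [0.5303, -0.2479], [0.6252, 0.0217], [0.6425, 0.0246], [0.6364, -0.2436], [0.6508, -0.2432]]
[[0.5381, -0.0839], [0.5424, -0.2286], [0.6222, -0.0825], [0.631, -0.2261]]
0.2664779907109056 92.0967633907371
0.26670849052929896 92.0949451287766
0.20000061176396258 91.97135023545272
0.20064426201395022 92.12682044782305
mouth [0.57410442 0.02057592] end [ 0.58385411 -0.24583898] 92.09585386673388 0.11965042272503515 pad [ 0.58056268 -0.15589919] or [ 0.58068727 -0.15930367] screwmid [ 0.57557692 -0.00972452] [ 0.58274002 -0.20991866]
[[0.5329, -0.2342], [0.5265, 0.0137], [0.6447, -0.2387], [0.652, 0.0169]]
```

Jig yaw ≈ 2.05°, lane centre x ≈ 0.5756 − 0.036·(y+0.010), pad centre (0.580, −0.157). Rail length (267 vs 270 mm), spacing (119.7 vs 120) and screw distance are consistent. The box is at (0.578, 0.110), yaw ≈ 11°. I'll first nudge its far-side front end toward −x with closed fingers, which squares and centres it, then push from behind.

```bash
python3 -m pendant '[[[3,1.75,0],0.036],[[3,1.75,0],0],[[3,1.75,0],0],[[3,1.75,0],0],[[0,0,-4],0],[[0,0,-4],0],[[0,0,-4],0],[[0,0,-3],0],[[0,0,-2],0],[[0,0,0],0],[[0,0,0],0],[[0,0,0],0]]' 0 10
python3 -m pendant '[[[-1,0,0],0],[[-1,0,0],0],[[-0.5,0,0],0],[[-0.3,0,0],0],[[-0.3,0,0],0],[[-0.3,0,0],0],[[-0.3,0,0],0],[[-0.3,0,0],0],[[-0.2,0,0],0],[[0,0,0],0],[[0,0,0],0]]'
python3 - <<'E'
from h import *
out=[]
for n,(x,y) in {"scene":(235,170),"side":(240,155)}.items():
    c=ctrl.camera(n); out.append(cv2.resize(c["color"][y:y+80,x:x+80,::-1],(400,400),interpolation=cv2.INTER_CUBIC))
cv2.imwrite("pics/n1.png",np.hstack(out))
E
```

```text
time_s: 1.4
ee_pos: [0.6709, 0.0701, 0.0374]
eef_rot: [3.139, -0.0, 1.607]
force: [1.0, -0.2, 0.3]
grip_width: 0.0178
grip_force: 0.0
time_s: 2.32
ee_pos: [0.6277, 0.0701, 0.0353]
eef_rot: [-3.141, -0.0, 1.607]
force: [1.2, -0.7, 0.4]
grip_width: 0.0006
grip_force: 0.5
```

View pics/n1.png

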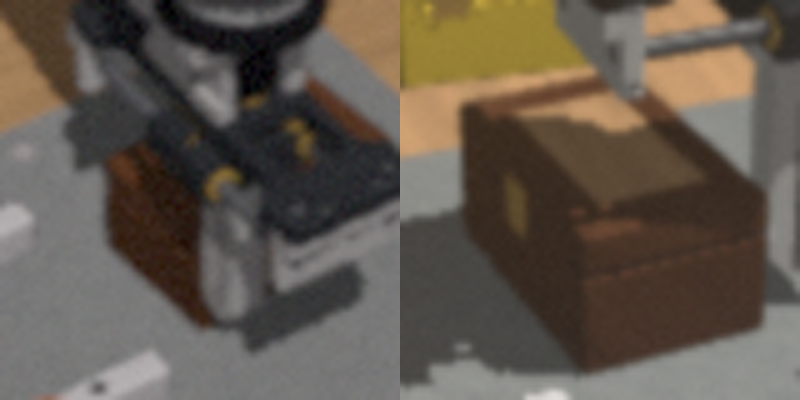

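The fingers rest on the box's far front side and it has turned; view is partly occluded. Back off, go behind the box and measure.

```bash
python3 -m pendant '[[[1,0,0],0],[[2,0,0],0],[[0,0,4],0],[[0,0,4],0],[[0,0,4],0],[[0,4,0],0],[[0,4,0],0],[[0,4,0],0],[[-3,2,0],0],[[-3,1,0],0],[[-3,0,0],0],[[0,0,0],0],[[0,0,0],0]]' 0.48
python3 - <<'E'
from h import *
out=[]
for n,(x,y) in {"scene":(235,170),"side":(240,155)}.items():
    c=ctrl.camera(n); out.append(cv2.resize(c["color"][y:y+80,x:x+80,::-1],(400,400),interpolation=cv2.INTER_CUBIC))
cv2.imwrite("pics/n2.png",np.hstack(out))
E
```

```text
time_s: 3.5
ee_pos: [0.567, 0.2204, 0.1556]
eef_rot: [-3.141, 0.0, 1.608]
force: [0.8, 0.3, -0.7]
grip_width: 0.0452
grip_force: 0.0
```

View pics/n2.png

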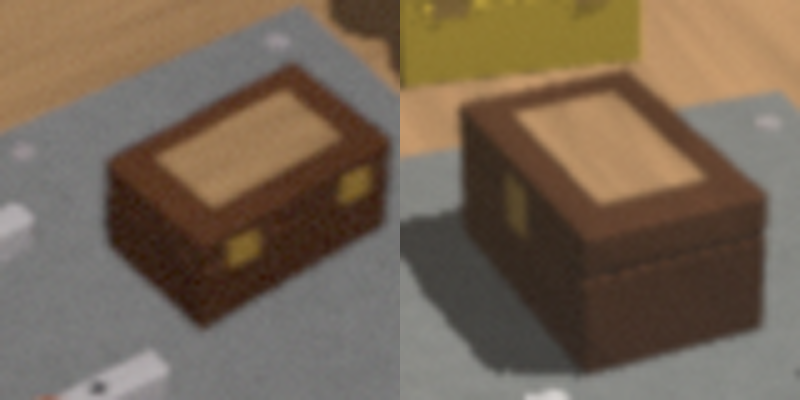

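Clear view of the box: top corners side crop (62,106),(228,70),(366,196),(182,242); scene crop (107,160),(293,65),(389,142),(205,244).

```bash
cat >> h.py <<'E'
def boxpose(c,px):
    q=ray(c,px,.072); e=np.roll(q,-1,0)-q; e*=np.array([1,1,-1,-1])[:,None]
    m=q.mean(0); a=np.degrees(np.arctan2(e[:,1],e[:,0])); L=np.hypot(*e.T)
    a=(a+45)%90-45
    y=-(.0358); off=m[0]-(.5756-(m[1]+.0097)*.0358)
    print("centre",m.round(4),"yaws",a.round(1),"sides",L.round(4),"lane off mm",round(off*1000,1),"yaw rel",round((a*L).sum()/L.sum()-2.05,2))
E
python3 - <<'E'
from h import *
boxpose(ctrl.camera("side"),np.array([(62,106),(228,70),(366,196),(182,242)])/5.+[240,155]-.4)
boxpose(ctrl.camera("scene"),np.array([(107,160),(293,65),(389,142),(205,244)])/5.+[235,170]-.4)
E
```

```text
centre [0.5698 0.1123] yaws [7.1 6.3 7.1 5.9] sides [0.0737 0.117  0.0745 0.117 ] lane off mm -1.4 yaw rel 4.42
centre [0.5734 0.1119] yaws [5.8 6.4 6.5 7.5] sides [0.1155 0.0723 0.1141 0.0737] lane off mm 2.1 yaw rel 4.39
```

Box nearly centred, yaw +4.4° to the lane. Descend behind it and push along the lane with the two spread fingers, which will square it.

```bash
python3 -m pendant '[[[0,0,-4],0],[[0,0,-4],0],[[0,0,-3],0],[[0,0,-1],0],[[0.04,-1,0],0],[[0.04,-1,0],0],[[0.02,-0.6,0],0],[[0,0,0],0]]'
python3 -m pendant '[[[0.01,-0.3,0],0],[[0.01,-0.3,0],0],[[0.01,-0.3,0],0],[[0.01,-0.4,0],0],[[0.015,-0.4,0],0],[[0.015,-0.4,0],0],[[0.015,-0.4,0],0],[[0.015,-0.4,0],0],[[0.015,-0.4,0],0],[[0.015,-0.4,0],0],[[0.015,-0.4,0],0],[[0.015,-0.4,0],0],[[0.015,-0.4,0],0],[[0.015,-0.4,0],0],[[0.015,-0.4,0],0],[[0.015,-0.4,0],0],[[0.015,-0.3,0],0],[[0.01,-0.2,0],0],[[0,0,0],0]]'
python3 - <<'E'
from h import *
out=[]
for n,(x,y) in {"scene":(200,175),"side":(250,165)}.items():
    c=ctrl.camera(n); out.append(cv2.resize(c["color"][y:y+80,x:x+80,::-1],(400,400),interpolation=cv2.INTER_CUBIC))
cv2.imwrite("pics/n3.png",np.hstack(out))
E
```

```text
time_s: 4.37
ee_pos: [0.5703, 0.1925, 0.0376]
eef_rot: [3.139, -0.001, 1.605]
force: [0.4, 0.4, 0.6]
grip_width: 0.0452
grip_force: 0.0
time_s: 5.95
ee_pos: [0.5719, 0.1282, 0.0362]
eef_rot: [3.14, -0.001, 1.607]
force: [-0.5, 2.6, 1.9]
grip_width: 0.0451
grip_force: 1.4
```

View pics/n3.png

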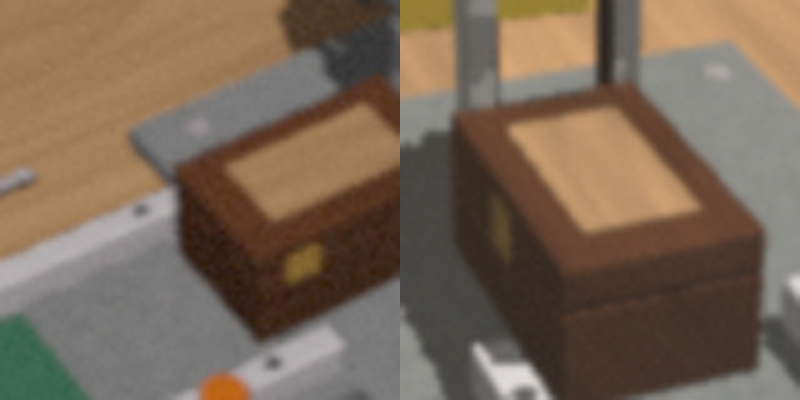

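The box's front is at the mouth, between the rail ends. Side crop top corners: (53,115),(233,85),(362,231),(165,272).

Run:
```python
from h import *
boxpose(ctrl.camera("side"),np.array([(53,115),(233,85),(362,231),(165,272)])/5.+[250,165]-.4)
# inlay
boxpose(ctrl.camera("side"),np.array([(108,127),(215,106),(298,209),(183,232)])/5.+[250,165]-.4)
```

```text
centre [0.567  0.0557] yaws [0.3 1.9 1.8 2.2] sides [0.0726 0.1149 0.0719 0.1168] lane off mm -6.3 yaw rel -0.39
centre [0.5678 0.0589] yaws [3.1 0.8 1.6 1.2] sides [0.0434 0.0804 0.0428 0.0792] lane off mm -5.4 yaw rel -0.56
```

Square, but about 5 mm toward the near rail (9 mm clearance). Steer slightly (+2°) through the lane, then straighten.

```bash
python3 -m pendant '[[[0.02,-0.4,0],0.01],[[0.02,-0.4,0],0.01],[[0.025,-0.4,0],0.01],[[0.03,-0.4,0],0.01],[[0.03,-0.4,0],0],[[0.03,-0.4,0],0],[[0.03,-0.4,0],0],[[0.03,-0.4,0],0],[[0.03,-0.4,0],0],[[0.03,-0.4,0],0],[[0.03,-0.4,0],0],[[0.03,-0.4,0],0],[[0.03,-0.4,0],0],[[0.03,-0.4,0],0],[[0.03,-0.4,0],0],[[0.03,-0.4,0],0],[[0.03,-0.4,0],0],[[0.03,-0.4,0],0],[[0.02,-0.2,0],0],[[0,0,0],0]]'
python3 - <<'E'
from h import *
c=ctrl.camera("side"); cv2.imwrite("pics/n4.png",cv2.resize(c["color"][190:340,250:440,::-1],(760,600),interpolation=cv2.INTER_CUBIC))
E
```

```text
time_s: 7.82
ee_pos: [0.5768, 0.0538, 0.0355]
eef_rot: [-3.141, -0.0, 1.647]
force: [-0.2, 1.5, 1.0]
grip_width: 0.0447
grip_force: 0.5
```

View pics/n4.png

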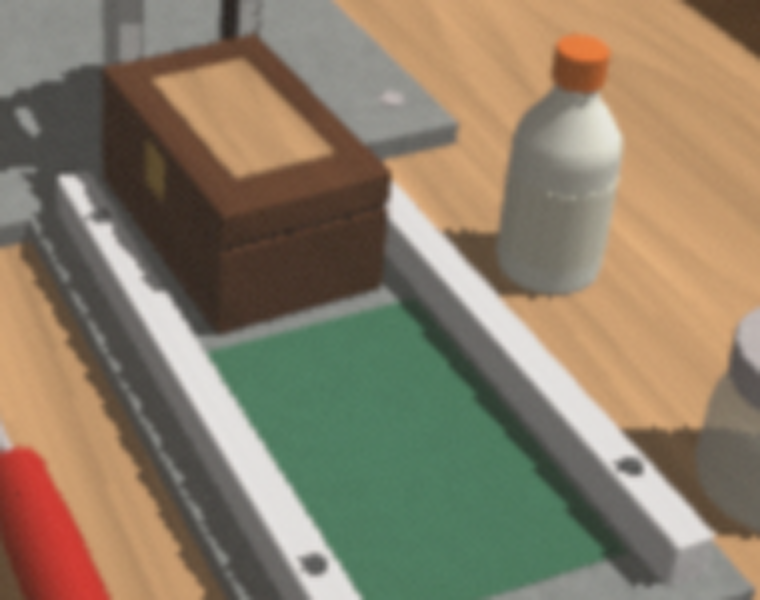

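The box sits between the rails with gaps on both sides; top corners at crop (104,70),(250,37),(389,174),(222,218), front bottom edge (220,330)-(382,287).

Run:
```python
from h import *
c=ctrl.camera("side");o=np.array([250,190])-.375
boxpose(c,np.array([(104,70),(256,37),(389,174),(222,218)])/4.+o)
b=ray(c,np.array([(220,330),(382,287)])/4.+o,.012);m=b.mean(0);print(b.round(4).tolist(),"front off",m[0]-(.5756-(m[1]+.0097)*.0358))
```

```text
centre [ 0.5747 -0.0193] yaws [3.7 3.8 4.3 4.2] sides [0.0733 0.1161 0.0726 0.1169] lane off mm -1.3 yaw rel 1.94
[[0.5457, -0.0745], [0.6188, -0.0711]] front off 0.004386883565050459
```

```bash
python3 -m pendant '[[[0.015,-0.4,0],-0.006],[[0.015,-0.4,0],-0.01],[[0.015,-0.4,0],-0.01],[[0.015,-0.4,0],-0.01],[[0.015,-0.4,0],-0.004],[[0.015,-0.4,0],0],[[0.015,-0.4,0],0],[[0.015,-0.4,0],0],[[0.015,-0.4,0],0],[[0.015,-0.4,0],0],[[0.015,-0.4,0],0],[[0.015,-0.4,0],0],[[0.015,-0.4,0],0],[[0.015,-0.4,0],0],[[0.015,-0.4,0],0],[[0.015,-0.4,0],0],[[0.015,-0.4,0],0],[[0.015,-0.4,0],0],[[0.015,-0.4,0],0],[[0.015,-0.4,0],0]]'
python3 -m pendant '[[[0.015,-0.4,0],0],[[0.015,-0.4,0],0],[[0.015,-0.4,0],0],[[0.015,-0.4,0],0],[[0.015,-0.4,0],0],[[0.015,-0.4,0],0],[[0.015,-0.4,0],0],[[0.015,-0.4,0],0],[[0.015,-0.4,0],0],[[0.015,-0.4,0],0],[[0.015,-0.4,0],0],[[0.01,-0.3,0],0],[[0.01,-0.2,0],0],[[0.01,-0.2,0],0],[[0.01,-0.2,0],0],[[0,0,0],0]]'
python3 - <<'E'
from h import *
c=ctrl.camera("side"); cv2.imwrite("pics/n5.png",cv2.resize(c["color"][215:365,250:440,::-1],(760,600),interpolation=cv2.INTER_CUBIC))
E
```

```text
time_s: 9.58
ee_pos: [0.5798, -0.0264, 0.0354]
eef_rot: [3.142, -0.0, 1.607]
force: [0.2, 1.9, -0.8]
grip_width: 0.0452
grip_force: 1.1
time_s: 10.92
ee_pos: [0.5819, -0.0794, 0.0355]
eef_rot: [3.141, 0.0, 1.607]
force: [0.2, 0.6, 0.2]
grip_width: 0.0453
grip_force: 0.0
```

View pics/n5.png

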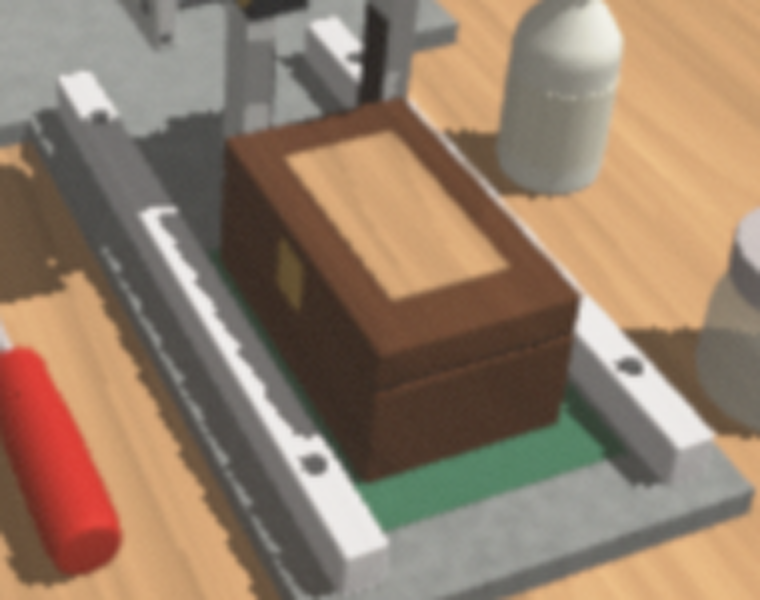

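The box is almost wholly on the pad and centred; top corners (226,141),(408,99),(578,297),(381,355), front bottom (370,481)-(558,424), with the green front edge visible beyond.

Run:
```python
from h import *
c=ctrl.camera("side");o=np.array([250,215])-.375
boxpose(c,np.array([(226,141),(408,99),(578,297),(381,355)])/4.+o)
b=ray(c,np.array([(370,481),(558,424)])/4.+o,.012);m=b.mean(0);print(b.round(4).tolist(),"front off",m[0]-(.5756-(m[1]+.0097)*.0358))
print(ray(c,np.array([(388,530),(622,455)])/4.+o,.012).round(4))
```

```text
centre [ 0.578  -0.1513] yaws [1.4 0.7 2.2 2.4] sides [0.0756 0.1162 0.0721 0.1173] lane off mm -2.7 yaw rel -0.43
[[0.5458, -0.2087], [0.618, -0.2071]] front off -0.0007751786967664653
[[ 0.5424 -0.2286]
 [ 0.631  -0.2261]]
```

Push 8 mm more, then withdraw backward and up.

```bash
python3 -m pendant '[[[0.01,-0.2,0],0],[[0.01,-0.2,0],0],[[0.01,-0.2,0],0],[[0,-0.2,0],0],[[0,0,0],0],[[0,0,0],0],[[-0.02,0.5,0],0],[[-0.04,1,0],0],[[-0.06,2,0],0],[[0,0,3],0],[[0,0,4],0],[[0,0,4],0],[[0,4,4],0],[[0,4,0],0],[[0,4,0],0],[[0,0,0],0],[[0,0,0],0]]'
python3 - <<'E'
from h import *
c=ctrl.camera("side"); cv2.imwrite("pics/n6.png",cv2.resize(c["color"][215:365,250:440,::-1],(760,600),interpolation=cv2.INTER_CUBIC))
E
```

```text
time_s: 12.43
ee_pos: [0.5805, 0.0597, 0.1749]
eef_rot: [-3.141, 0.0, 1.61]
force: [0.4, -0.3, -0.5]
grip_width: 0.0451
grip_force: 0.0
```

View pics/n6.png

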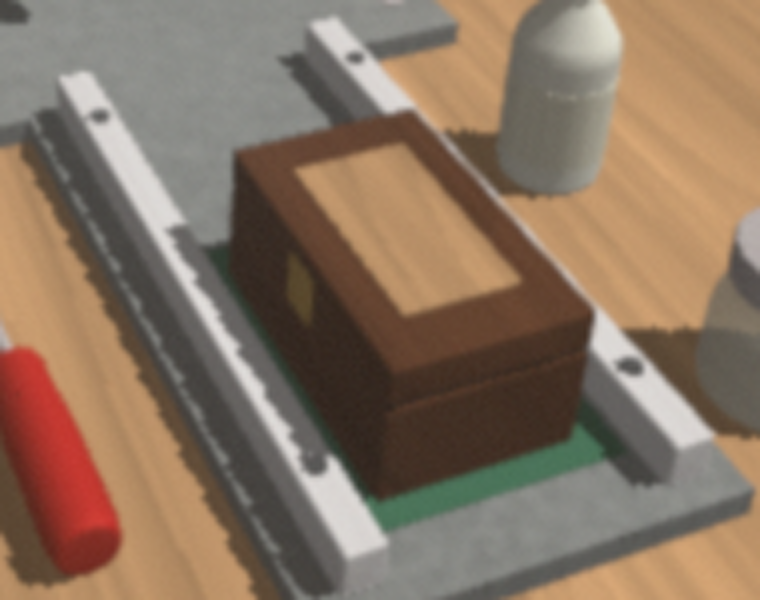

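The box lies on the pad with green visible ahead of it (about 11 mm) and behind it. It is square and clear of both rails, and the other items have not moved.

```bash
python3 -c "
from station import ctrl
print(ctrl.hand_in())"
```

```text
the job is handed in; nothing more can be done
None
```

I pushed the wooden box down the lane onto the green pad and handed it in: it looks wholly on the pad (about 11 mm spare in front), square with the lane, clear of both rails, and the arm is withdrawn at about 12.4 s of the 64 s.

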